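Take the feed scoop off its hook and hold it level over the tub

TASK

Take the steel feed scoop off its hook on the rail and finish holding it in the gripper, level and hollow side up, over the middle of the yellow tub with a hand's breadth (some 100 mm) of free air between the scoop and the tub's rim, ready to be filled from the sack so that spills drop into the tub. The scoop is clean, so never let it touch the bench, and leave the tub, the dustpan and everything else where they are. The program ends while still holding the scoop there, quite still: do not put it down or let go.

Things in the scene. Friction and masses are not known exactly. Their poses are not given: they have to be found in the camera images.
- scoop_grip (a point): Middle of the loose steel scoop's grip, a flat-sided bar 22 mm wide (x), 13 mm thick (y), running 71 mm up and 40 mm down from here to the blade's back wall. Its own axes: +z up the handle away from the nose, +y out of the hollow (up when held level, hollow up), x across. It starts hanging nose-down, hollow facing out over the bench. 0.14 to 0.23 kg, centre of mass 53 mm towards the nose.
- scoop_blade (a point): Middle of the same scoop's blade, a half-round trough; same axes; 98 mm from scoop_grip along -z, on the handle's line. The trough is 120 mm long (58 mm to its back wall, 62 mm to the nose) and 78 mm wide (x); its bottom lies 15 mm from here on the -y side, its rims 24 mm on the +y side.
- scoop: The same scoop, same axes; origin in its hanging eye (a 5 mm rod loop) where the hook passes at the start, 107 mm from scoop_grip along +z. The eye is 21 mm wide and lets the scoop be lifted by up to 30 mm on the hook; 15 mm of lift clears the hook's upturned tip, then it draws straight out from the wall (+y of the wall).
- wall: Fixed concrete-block wall, 590 mm long (x), 140 thick, 390 high. Origin at the foot of its front, +y out of the front over the bench. Rail board 18 mm thick at 300 to 345 mm height; four 7 mm hooks at x = -250 (free), -85 and +85 (scoop and dustpan, either way round), +250 mm (fixed hand brush) carry 70 mm out from the front at 310 mm height; tips turn up 13 mm and end 88 mm out.
- tub: Loose open plastic tub, 190 mm (x) by 260 mm (y), 110 mm high, standing on the bench; origin at the centre of its underside, z up. With its lip and side grips it measures 206 by 292 mm.
- dustpan: Loose plastic dustpan hanging on the other middle hook, open side out: origin in its hanging eye where the hook passes, z up. Handle 26 mm wide; the pan begins 135 mm below, is 190 mm wide (x) at its lip 290 mm below and reaches 40 mm out (+y).
- table: The tiled bench, its top at height 0.
- block: Loose wooden block 120 x 60 x 45 mm on the bench; origin at the centre of its underside.
- bowl: Loose stainless bowl, 140 mm across, 50 mm high; origin at the centre of its underside.
- can0: Crushed drink can, a 65 mm puck 24 mm high; origin at the centre of its underside.
- can1: Crushed drink can, a 65 mm puck 30 mm high; origin at the centre of its underside.
- can2: Crushed drink can, a 65 mm puck 26 mm high; origin at the centre of its underside.
- can3: Crushed drink can, a 65 mm puck 36 mm high; origin at the centre of its underside.
- can4: Crushed drink can, a 65 mm puck 28 mm high; origin at the centre of its underside.

How it is judged (in metres and radians):
On the way:
1. the scoop is lifted off and drawn clear of the rail, gripped (y of scoop in the frame of wall above 0.11 m and height (world z) of scoop_blade above 0.06 m and contact force between scoop and wall below 0.1 N and contact force between scoop and the fingers above 0.5 N), for 0.1 s.
At the end, for the whole second after the job is handed in: Scoop held by the fingers alone, still, hollow up and level within 15 degrees, the middle of its blade within 50 mm (horizontally) of the tub's centre and 190 to 300 mm above the bench; tub within 25 mm of its place, dustpan still on its hook (contact force between scoop and the fingers above 0.5 N and angle between scoop's own y axis and vertical below 0.26 rad and height (world z) of scoop_blade between 0.19 and 0.3 m and horizontal distance between scoop_blade and tub below 0.05 m and contact force between scoop and wall below 0.1 N and contact force between scoop and tub below 0.1 N and contact force between scoop and table below 0.1 N and contact force between scoop and dustpan below 0.1 N and linear speed of scoop below 0.05 m/s and angular speed of scoop below 0.3 rad/s and distance of tub from where it was at the start of the episode below 0.025 m and distance of dustpan from where it was at the start of the episode below 0.03 m); the arm keeps its last pose, push and grip.
It fails at once if the scoop touches the bench (contact force between scoop and table above 0.2 N).
It fails at once if the dustpan is knocked off its hook (distance of dustpan from where it was at the start of the episode above 0.03 m).
It fails at once if the tub is pushed out of its place (distance of tub from where it was at the start of the episode above 0.025 m).
It fails at once if the block, the bowl or a can is pushed out of its place (distance of any of block, bowl, can0, can1, can2, can3, can4 from where it was at the start of the episode above 0.025 m).
It also fails if it takes over 40 s, if anything falls off the work surface, if the arm or the gripper's body presses on something with over 40 N, if the wrist force passes 120 N, or if a joint passes its speed limit or range.

ROBOT

A 6-joint arm with a two-finger parallel gripper is mounted at the origin on the work surface. World frame = base frame: x ahead of the robot, y to its left, z up, the work surface at z = 0. Lengths are in mm, angles in rad, forces in N, time in s.
With the tool pointing down it reaches from about 325 to 925 mm from the base axis. Payload 3.1 kg.
Tool frame: the origin (TCP) lies at the very end of the fingers, on their centre line; the grasp point (between the pads) lies bot.tcp_to_grasp behind it (bot.tcp_to_grasp is the distance from the TCP to the grasp point, in mm); z points along the fingers, y is the line along which they close (so a half turn about z gives the same grasp; the last joint's range is limited). The gripper opens to 85 mm and grips with 20 to 120 N. Pads are 22 mm wide; open, the fingers measure 114 mm over their backs; the gripper's body (76 mm by 85 mm) begins 54 mm behind the grasp point. The pads swing forward as they close: fully open they stand 13 mm farther back than shut.
Start: joints at [1.211, 0.217, 1.613, -0, 1.311, -0.112], TCP at [153.275, 605.926, 231.3] pointing down, gripper open.
Joint ranges: [-2.75, 2.75], [-0.78, 2.1], [0.31, 2.55], [-1.13, 4.27], [0.13, 2.63], [-2.58, 2.58]. Speed limits (rad/s): [2.79, 2.79, 3.14, 3.14, 3.14, 3.14].

INTERFACE

Orientations are given as a unit quaternion [x, y, z, w].
In Python, from workcell import status, read_camera, calibration, job, bot gives the robot as it stands. The module is installed in compiled form; this text tells all that it offers.
- The arm moves only by the tool apply_moves, never from a script. Its argument "deltas" is a list of rows, each a list of 7 numbers: the turn, a rotation vector about the tool's x, y, z in rad, then the shift along the tool's x, y, z in mm, then the closure, from -1 (fully open) to 1 (shut). A call has 1 to 12 rows; each row is the pose to reach, as a shift and turn from the pose commanded when the call began, along the tool's axes at that moment; what a row does not reach only later rows make up. A row lasts 1/10 s, in which the tool goes at most 50 mm and 8.59 degrees, less where a joint would pass 70% of its speed; a pose out of reach is approached as far as the arm can. A call with a gripper value outside its range is refused whole. The fingers move at their own pace and stop on an object; "newtons" is the grip in N (left out, the last holds). Time passes only in rows, so rows that repeat a pose let the fingers close. It gives the time, the measured TCP pose, the force, the opening and the grip force at its end, in the units of the state.
- status.sense(): the state, without advancing time (a new reading comes with each control period).
- read_camera(name): name is "scene" or "top"; returns the picture (480x640x3 uint8, blue, green, red); there is no depth.
- calibration(name): a dict with "mtx" (3x3 intrinsics, pixels), "view" (4x4, takes a point from world to camera coordinates). Camera axes: x right, y down, z forward; pixel columns grow to the right and rows downward; lengths in mm; the calibration is good to about 2 mm. A picture is of the moment at which its call begins. calibration takes no time and is no camera call.
- job.job_done(): hands the job in; it is judged then, once.
The state is a dict: "time_s": time; "joint_positions": joint angles; "qvel": joint speeds; "tau": joint torques, N m; "eef_pos": TCP position; "orientation": TCP orientation; "wrist_force": force on the tool from outside, world axes, zero at the start; "moment": the same for the moment, N m; "gripper_width": opening from 0.0 (shut) to 1.0 (fully open); "gripper_force": force on a finger pad.
Only numpy, scipy, OpenCV 4.12 (cv2) and the standard library are available. Lean on these libraries where they do the work, as an engineer would, in place of code of your own. Each camera call takes 0.05 s, during which the arm holds its last target. There are 200 camera calls.

## Working session

There is one attempt and no reset: what is moved stays moved. The work goes in short steps, Python scripts to look and compute and a tool call to move; the robot and the scene stay as the last step left them, time stands still between calls to the robot, and variables do not carry over. Pictures are saved under pics/ and viewed, at most 10 in all, crops included, and the job is handed in when it is done.

Besides the shell and the picture viewer there is one more tool, called after "Emit:" as name([rows], argument=value, ...), one row to a line, values as JSON. apply_moves: Moves the arm, as the interface text tells. Its arguments: {"type":"object","properties":{"deltas":{"type":"array","items":{"type":"array","items":{"type":"number"}}},"newtons":{"type":"number"}},"required":["deltas"]}

```bash
mkdir -p pics; python3 - <<'E'
from workcell import status, read_camera, calibration, job, bot
import cv2, numpy as np
np.set_printoptions(suppress=True,precision=4)
for n in("scene","top"):
    cv2.imwrite(f"pics/{n}0.png",read_camera(n)); c=calibration(n); print(n,c["mtx"],c["view"])
s=status.sense(); print(s, bot.tcp_to_grasp, [a for a in dir(bot) if a[0]!='_'])
E
```

```text
scene [[502.1132   0.     320.4836]
 [  0.     502.1132 238.9945]
 [  0.       0.       1.    ]] [[   0.7202    0.6938    0.0013 -465.471 ]
 [   0.4387   -0.454    -0.7755  -83.8397]
 [  -0.5375    0.5591   -0.6313 1693.2111]
 [   0.        0.        0.        1.    ]]
top [[573.9252   0.     319.6742]
 [  0.     573.9252 235.0586]
 [  0.       0.       1.    ]] [[  -0.0066   -1.        0.0042   30.9115]
 [  -0.9838    0.0057   -0.1789  601.3336]
 [   0.1789   -0.0053   -0.9839 1451.5792]
 [   0.        0.        0.        1.    ]]
{'time_s': 0.1, 'joint_positions': array([ 1.2108,  0.2177,  1.6148, -0.    ,  1.3113, -0.1122]), 'qvel': array([ 0.0001, -0.0021, -0.0047, -0.0002,  0.0022,  0.0009]), 'tau': array([ -0.0003, -39.8068, -30.4975,  -0.0002,   0.0041,  -0.    ]), 'eef_pos': array([153.0037, 605.2066, 230.0788]), 'orientation': array([ 0.1236,  0.9923, -0.0011, -0.0003]), 'wrist_force': array([-0.6484, -0.5788, -0.3925]), 'moment': array([-0.0471,  0.0008,  0.0108]), 'gripper_force': 0.0, 'gripper_width': 1.0029627082403754} 18.700000000000003 ['MotionError', 'tcp_to_grasp']
```

View pics/scene0.png

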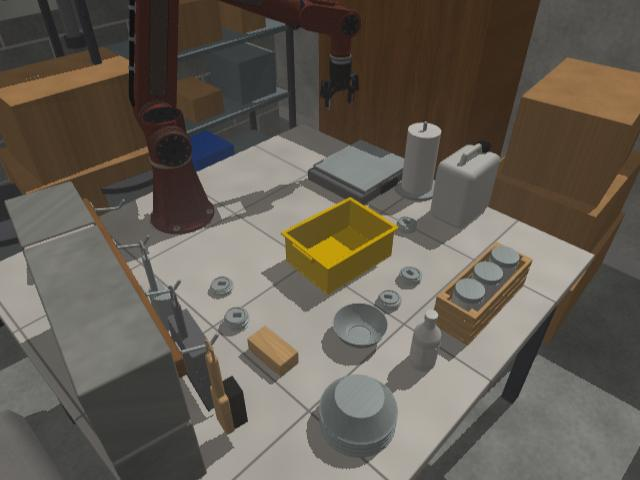

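View pics/top0.png

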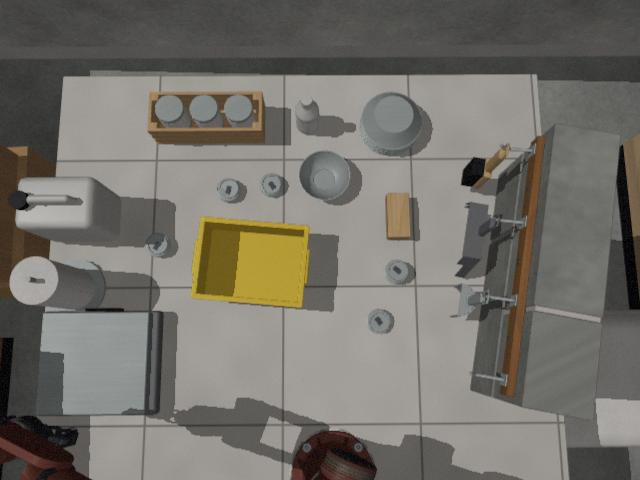

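The wall stands on the robot's right. In the top view its hooks are at about (495,378), (500,299), (510,222) and (520,150). The scoop seems to be on the hook at row 299 and the dustpan at row 222. The tub is centred near (252,262). Next I'll enlarge both.

```bash
python3 - <<'E'
import cv2
a=cv2.imread("pics/scene0.png")[190:420,80:250]; b=cv2.imread("pics/top0.png")[190:390,440:540]
a=cv2.resize(a,None,fx=2.6,fy=2.6,interpolation=cv2.INTER_CUBIC); b=cv2.resize(b,None,fx=2.99,fy=2.99,interpolation=cv2.INTER_CUBIC)
import numpy as np
o=np.zeros((600,800,3),np.uint8); o[:a.shape[0],:a.shape[1]]=a; o[:b.shape[0],460:460+b.shape[1]]=b
cv2.imwrite("pics/crop1.png",o)
E
```

```text
(no output)
```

View pics/crop1.png

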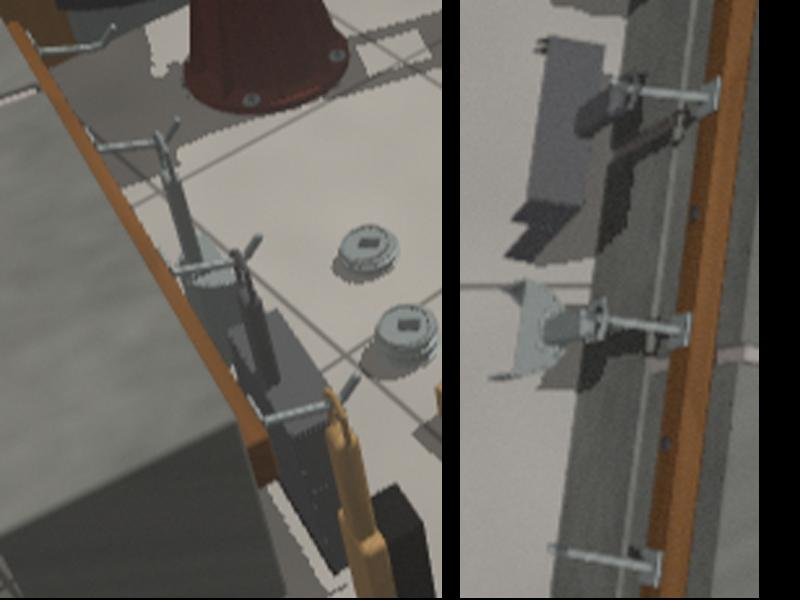

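The crop shows the scoop on the second hook from the robot, with its tip at scene (148,237), and the dark dustpan on the third. I'll fit the wall pose from the hook tips and roots, and the tub from its rim corners.

```bash
cat > h.py <<'E'
import numpy as np
from workcell import calibration
C={n:calibration(n) for n in("scene","top")}
def proj(n,P):
    P=np.atleast_2d(P); c=C[n]; q=P@c["view"][:3,:3].T+c["view"][:3,3]; q=q@c["mtx"].T; return q[:,:2]/q[:,2:]
def tri(ps,pt):
    A=[]
    for n,p in(("scene",ps),("top",pt)):
        M=C[n]["mtx"]@C[n]["view"][:3]; A+= [p[0]*M[2]-M[0],p[1]*M[2]-M[1]]
    A=np.array(A); return np.linalg.lstsq(A[:,:3],-A[:,3],rcond=None)[0]
def onz(n,p,z):
    c=C[n];R=c["view"][:3,:3];t=c["view"][:3,3]
    d=R.T@np.linalg.solve(c["mtx"],[p[0],p[1],1]); o=-R.T@t; return o+d*(z-o[2])/d[2]
E
python3 - <<'E'
from h import *
from scipy.optimize import least_squares
np.set_printoptions(suppress=True,precision=1)
s=lambda x,y:(80+x/2.6,190+y/2.6); t=lambda x,y:(440+(x-460)/2.99,190+y/2.99)
print("tip1",tri(s(112,30),t(552,548)))
print("root2",tri(s(103,148),t(686,328)),"root3",tri(s(180,270),t(712,97)))
print("eye top2",tri(s(163,138),t(600,310)), "tip2", tri(s(178,121),t(588,308)))
print("board ends")
tc=[(201,218),(309,226),(304,306),(192,298)]
for p in tc: print("tub top",onz("top",p,110))
sc=[(350,201),(397,234),(284,234)]
for p in sc: print("tub scene",onz("scene",p,110))
X=[-250,-85,85,250]
obs=[("scene",s(112,30),(-250,88,323)),("scene",s(178,121),(-85,88,323)),("scene",s(260,237),(85,88,323)),("scene",s(357,377),(250,88,323)),
("top",t(552,548),(-250,88,323)),("top",t(640,565),(-250,18,310)),("top",t(686,327),(-85,18,310)),("top",t(712,97),(85,18,310))]
def W(q,P):
    c,si=np.cos(q[2]),np.sin(q[2]); return np.array([q[0]+c*P[0]-si*P[1],q[1]+si*P[0]+c*P[1],P[2]])
# wall x sign: near robot hook may be +x or -x: y out of front = world +y => x = world x
f=lambda q:np.concatenate([proj(n,W(q,np.array(P,float)))[0]-p for n,p,P in obs])
r=least_squares(f,[350,-480,0],x_scale=[100,100,.1],loss="soft_l1"); print(r.x[:2],np.round(r.x[2],4)); print(f(r.x).reshape(-1,2))
for P in[(-85,75,310),(-85,75,203),(-85,75,105),(85,75,310)]: w=W(r.x,np.array(P,float));print(w,proj("scene",w),proj("top",w))
E
```

```text
tip1 [ 261.8 -280.6  319.1]
root2 [ 414.1 -377.5  326. ] root3 [ 580.  -408.   325.3]
eye top2 [ 425.8 -326.2  312.3] tip2 [ 427.3 -312.9  323.6]
board ends
tub top [637.1 328.2 110. ]
tub top [614.8  54.4 110. ]
tub top [413.6  67.4 110. ]
tub top [435.  344.3 110. ]
tub scene [456.6 329.1 110. ]
tub scene [662.1 298.6 110. ]
tub scene [429.9  74.2 110. ]
[ 493.5 -413.5] -0.1892
[[-0.3 -1. ]
 [-0.7 -0.3]
 [-1.  -0.2]
 [-0.5 -0.1]
 [-0.4 -1.5]
 [ 1.9 -1.3]
 [-3.7  0. ]
 [-2.9  0. ]]
[ 424.1 -323.9  310. ] [[143.2 243.1]] [[485.3 294.5]]
[ 424.1 -323.9  203. ] [[153.5 278.9]] [[472. 298.]]
[ 424.1 -323.9  105. ] [[161.9 308.2]] [[461.5 300.8]]
[ 591.1 -355.9  310. ] [[173.9 288.4]] [[495.5 217.8]]
```

Emit:
apply_moves([
  [0,0.1,0,-38,-17,-20,-1],
  [0,0.2,0,-76,-34,-40,-1],
  [0,0.3,0,-115,-51,-60,-1],
  [0,0.3,0,-153,-69,-80,-1],
  [0,0.3,0,-190,-86,-100,-1],
  [0,0.3,0,-229,-103,-120,-1],
  [0,0.3,0,-229,-103,-120,-1],
])

```text
time_s: 0.8
eef_pos: [355.1, 447.8, 354.2]
orientation: [0.125, 0.981, 0.02, -0.145]
wrist_force: [-0.1, 0.8, 0.7]
gripper_width: 1.003
gripper_force: 0.0
```

```bash
cat >> h.py <<'E'
from scipy.spatial.transform import Rotation as Ro
E
python3 - <<'E'
from h import *
from workcell import status
import json
np.set_printoptions(suppress=True,precision=4)
s=status.sense(); print(s)
R=Ro.from_quat(s["orientation"]).as_matrix(); print(R)
q=s["joint_positions"]
for sg in(1,-1):
  for s6 in(1,-1):
    print(sg,s6,"\n",Ro.from_euler("ZYXYZ"[:0] or "ZYX",[q[0],q[1]+q[2]-np.pi/2,sg*q[3]]).as_matrix()@Ro.from_euler("YZ",[q[4]+np.pi/2,s6*q[5]]).as_matrix())
E
```

```text
{'time_s': 0.8, 'joint_positions': array([ 0.6525,  0.1229,  1.5173,  0.2342,  1.6808, -0.6597]), 'qvel': array([ 0.0694,  0.0105,  0.0537,  0.0709, -0.0203,  0.0331]), 'tau': array([ -1.3663, -35.5739, -30.6843,   0.4932,   0.7767,  -0.166 ]), 'eef_pos': array([355.0847, 447.8141, 354.1693]), 'orientation': array([ 0.1252,  0.9812,  0.0202, -0.1454]), 'wrist_force': array([-0.0735,  0.8149,  0.6917]), 'moment': array([-0.0458, -0.0977, -0.0379]), 'gripper_force': 0.0, 'gripper_width': 1.0029672649019952}
[[-0.9264  0.2515 -0.2804]
 [ 0.2398  0.9678  0.076 ]
 [ 0.2905  0.0032 -0.9569]]
1 1 
 [[-0.2515 -0.9264 -0.2804]
 [-0.9678  0.2398  0.076 ]
 [-0.0032  0.2905 -0.9569]]
1 -1 
 [[-0.9598  0.0132 -0.2804]
 [-0.0085  0.9971  0.076 ]
 [ 0.2805  0.0753 -0.9569]]
-1 1 
 [[-0.2603 -0.9655 -0.0003]
 [-0.9239  0.2492 -0.2905]
 [ 0.2805 -0.0753 -0.9569]]
-1 -1 
 [[-0.9999  0.012  -0.0003]
 [ 0.0116  0.9568 -0.2905]
 [-0.0032 -0.2905 -0.9569]]
```

Emit:
apply_moves([
  [0.1,-0.06,0,-24,-32,-13,-1],
  [0.2,-0.12,0,-48,-63,-27,-1],
  [0.3,-0.18,0,-72,-95,-40,-1],
  [0.4,-0.24,0,-96,-126,-54,-1],
  [0.5,-0.3,0,-120,-158,-67,-1],
  [0.5,-0.3,0,-144,-189,-80,-1],
  [0.5,-0.3,0,-168,-221,-94,-1],
  [0.5,-0.3,0,-192,-252,-107,-1],
  [0.5,-0.3,0,-192,-252,-107,-1],
])

```text
time_s: 1.7
eef_pos: [497.8, 149.8, 396.9]
orientation: [0.086, 0.966, -0.243, -0.027]
wrist_force: [-0.2, -0.3, 0.2]
gripper_width: 1.001
gripper_force: 0.0
```

```bash
cat >> h.py <<'E'
def FKR(q): return (Ro.from_euler("ZYX",[q[0],q[1]+q[2]-np.pi/2,q[3]])*Ro.from_euler("YZ",[q[4]+np.pi/2,q[5]+np.pi/2])).as_matrix()
def FK(q,k):  # k: a1,h,l2,d4,a3,lat,L
    a1,h,l2,d4,a3,lat,L=k; p=q[1]+q[2]-np.pi/2
    r=a1+l2*np.sin(q[1])+d4*np.cos(p)+a3*np.sin(p); z=h+l2*np.cos(q[1])-d4*np.sin(p)+a3*np.cos(p)
    R=FKR(q); return Ro.from_euler("z",q[0]).apply([r,lat,z])+L*R[:,2],R
D=[([1.2108,.2177,1.6148,0,1.3113,-.1122],[153.0,605.2,230.08]),([.6525,.1229,1.5173,.2342,1.6808,-.6597],[355.08,447.81,354.17])]
E
python3 - <<'E'
from h import *
from workcell import status
np.set_printoptions(suppress=True,precision=4)
s=status.sense(); q=s["joint_positions"];print(list(q.round(4)),s["eef_pos"]); print(Ro.from_quat(s["orientation"]).as_matrix()-FKR(q)); print(FKR(q))
from scipy.optimize import least_squares
D.append((q,s["eef_pos"]))
pr=np.array([50,350,400,400,0,70,304.])
g=lambda k:np.concatenate([FK(q,k)[0]-p for q,p in D]+[(k-pr)*.005])
r=least_squares(g,pr);print(r.x,r.fun)
E
```

```text
[np.float64(0.3888), np.float64(0.0932), np.float64(1.5144), np.float64(-0.4173), np.float64(1.8029), np.float64(-1.0471)] [497.7718 149.7664 396.8818]
[[ 0. -0. -0.]
 [ 0.  0.  0.]
 [ 0.  0.  0.]]
[[-0.9839  0.1521 -0.0935]
 [ 0.1783  0.8674 -0.4645]
 [ 0.0104 -0.4737 -0.8806]]
[  2.1941 306.5538 428.3925 557.5723 -47.5622  69.9971 304.5375] [ 0.0138  0.0233  0.0166 -0.1424 -0.0807  0.0249  0.1331  0.0355 -0.0404
 -0.239  -0.2172  0.142   0.7879 -0.2378 -0.      0.0027]
```

```bash
cat >> h.py <<'E'
D.append(([.3888,.0932,1.5144,-.4173,1.8029,-1.0471],[497.77,149.77,396.88]))
K=np.array([2.194,306.55,428.39,557.57,-47.56,70.,304.54])
LO=np.array([-2.75,-.78,.31,-1.13,.13,-2.58]);HI=np.array([2.75,2.1,2.55,4.27,2.63,2.58])
from scipy.optimize import least_squares
def IK(p,R,n=30,seed=0,q0=None):
    rng=np.random.default_rng(seed);best=[]
    for i in range(n):
        x0=q0 if q0 is not None and i==0 else rng.uniform(LO,HI)
        def f(q):
            P,Q=FK(q,K); return np.r_[(P-p)/300,Ro.from_matrix(Q.T@R).as_rotvec()]
        r=least_squares(f,np.clip(x0,LO+1e-3,HI-1e-3),bounds=(LO,HI)); e=np.linalg.norm(r.fun)
        best.append((round(e,4),tuple(r.x.round(3))))
    return sorted(set(best))
yaw=-.1892
xw=np.array([np.cos(yaw),np.sin(yaw),0]);yw=np.array([-np.sin(yaw),np.cos(yaw),0])
def Rg(sgn,pitch):  # tool z = -yw tilted down by pitch
    z=-yw*np.cos(pitch)-np.array([0,0,np.sin(pitch)]); y=sgn*xw; return np.c_[np.cross(y,z),y,z]
E
python3 - <<'E'
from h import *
g=np.array([424,-324,195.])
for sgn in(1,-1):
  for pitch in(0,.25,.5):
    R=Rg(sgn,pitch)
    for back in(0,130): print(sgn,pitch,back,IK(g+R[:,2]*(18.7-back),R,12)[:2])
tub=np.array([525,200,250.])
for az in np.arange(0,6.28,.785):
  for sgn in (1,-1):   # nose dir = +x tool if sgn=+1 else -x tool
    n=np.array([np.cos(az),np.sin(az),0]); x=sgn*n; z=np.array([0,0,-1.]); R=np.c_[x,np.cross(z,x),z]
    b=IK(tub-n*106+z*18.7,R,8)[0]; print("fin",round(az,2),sgn,b)
E
```

```text
1 0 0 [(np.float64(0.3028), (np.float64(-0.381), np.float64(0.473), np.float64(2.238), np.float64(4.27), np.float64(1.484), np.float64(1.169))), (np.float64(0.4732), (np.float64(-0.182), np.float64(0.424), np.float64(1.875), np.float64(-1.13), np.float64(1.576), np.float64(0.73)))]
1 0 130 [(np.float64(0.2856), (np.float64(0.065), np.float64(0.512), np.float64(1.886), np.float64(-1.13), np.float64(1.737), np.float64(0.887))), (np.float64(0.5132), (np.float64(-0.189), np.float64(0.482), np.float64(2.294), np.float64(4.27), np.float64(1.571), np.float64(1.205)))]
1 0.25 0 [(np.float64(0.2896), (np.float64(-0.251), np.float64(0.27), np.float64(1.967), np.float64(-1.13), np.float64(1.368), np.float64(0.586))), (np.float64(0.3839), (np.float64(-0.429), np.float64(0.293), np.float64(2.332), np.float64(4.27), np.float64(1.204), np.float64(1.163)))]
1 0.25 130 [(np.float64(0.1351), (np.float64(0.007), np.float64(0.287), np.float64(1.975), np.float64(-1.13), np.float64(1.559), np.float64(0.713))), (np.float64(0.5892), (np.float64(-0.235), np.float64(0.221), np.float64(2.411), np.float64(4.27)
[... 3961 characters left out ...]
, (np.float64(0.323), np.float64(0.295), np.float64(1.52), np.float64(-0.0), np.float64(1.327), np.float64(1.111)))
fin 4.71 1 (np.float64(0.1082), (np.float64(0.463), np.float64(0.183), np.float64(1.655), np.float64(-0.064), np.float64(1.3), np.float64(-2.58)))
fin 4.71 -1 (np.float64(0.0), (np.float64(0.412), np.float64(0.179), np.float64(1.658), np.float64(-0.0), np.float64(1.305), np.float64(0.414)))
fin 5.5 1 (np.float64(0.1342), (np.float64(0.337), np.float64(-0.023), np.float64(1.876), np.float64(0.085), np.float64(1.284), np.float64(2.58)))
fin 5.5 -1 (np.float64(0.0), (np.float64(0.416), np.float64(-0.005), np.float64(1.854), np.float64(-0.0), np.float64(1.292), np.float64(-0.367)))
```

```bash
python3 - <<'E'
from h import *
import h
e=np.array([424,-324,0])-yw*3
for gz in(200,210):
 for pitch in(.6,.68,.75):
  R=Rg(1,pitch)
  for out,up in((0,0),(0,25),(130,25),(130,0)):
    b=IK(e+[0,0,gz+up]+yw*out+R[:,2]*18.7,R,10)[0]; print(gz,pitch,out,up,b[0],[float(v) for v in b[1]])
pitch=.7;tub=np.array([525,200,250.])
for az in np.arange(0,6.28,.524):
    n=np.array([np.cos(az),np.sin(az),0]); u=np.array([0,0,1.]); 
    z=-u*np.cos(pitch)+n*np.sin(pitch); xs=np.cross(u,-n) # scoop x = y×z
    y=xs; R=np.c_[np.cross(y,z),y,z]
    b=IK(tub-n*100+z*18.7,R,8)[0]; print("fin",round(az,2),b[0],[float(v) for v in b[1]])
E
```

```text
200 0.6 0 0 0.0069 [-0.349, 0.117, 2.088, -1.13, 1.115, 0.479]
200 0.6 0 25 0.0 [-0.348, 0.073, 2.082, -1.116, 1.137, 0.433]
200 0.6 130 25 0.0 [-0.077, 0.108, 2.044, -1.003, 1.336, 0.548]
200 0.6 130 0 0.0 [-0.077, 0.152, 2.052, -1.015, 1.308, 0.593]
200 0.68 0 0 0.0 [-0.376, 0.086, 2.084, -1.051, 1.077, 0.399]
200 0.68 0 25 0.0 [-0.376, 0.043, 2.073, -1.026, 1.104, 0.346]
200 0.68 130 25 0.0 [-0.104, 0.071, 2.044, -0.935, 1.298, 0.484]
200 0.68 130 0 0.0 [-0.104, 0.113, 2.054, -0.947, 1.267, 0.528]
200 0.75 0 0 0.0 [-0.404, 0.061, 2.076, -0.968, 1.051, 0.317]
200 0.75 0 25 0.0 [-0.404, 0.02, 2.064, -0.944, 1.081, 0.267]
200 0.75 130 25 0.0 [-0.132, 0.04, 2.043, -0.871, 1.269, 0.424]
200 0.75 130 0 0.0 [-0.132, 0.081, 2.055, -0.885, 1.235, 0.467]
210 0.6 0 0 0.0 [-0.348, 0.1, 2.088, -1.129, 1.123, 0.466]
210 0.6 0 25 0.0 [-0.348, 0.056, 2.078, -1.107, 1.146, 0.412]
210 0.6 130 25 0.0 [-0.077, 0.092, 2.04, -0.999, 1.347, 0.53]
210 0.6 130 0 0.0 [-0.077, 0.134, 2.049, -1.01, 1.319, 0.575]
210 0.68 0 0 0.0 [-0.376, 0.068, 2.08, -1.041, 1.088, 0.377]
210 0.68 0 25 0.0 [-0.376, 0.027, 2.
[... 391 characters left out ...]
1.249, 0.45]
fin 0.0 0.0 [0.467, -0.531, 2.396, -0.475, 0.688, 2.317]
fin 0.52 0.0 [-0.044, -0.638, 2.455, 0.517, 0.777, 0.732]
fin 1.05 0.0 [-0.302, -0.295, 2.239, 0.761, 1.148, -0.087]
fin 1.57 0.0 [-0.291, 0.076, 1.904, 0.672, 1.437, -0.48]
fin 2.1 0.0 [-0.173, 0.373, 1.55, 0.52, 1.696, -0.76]
fin 2.62 0.0 [-0.015, 0.601, 1.233, 0.339, 1.923, -1.048]
fin 3.14 0.0 [0.159, 0.744, 1.018, 0.115, 2.07, -1.395]
fin 3.67 0.0 [0.335, 0.769, 0.98, -0.14, 2.079, -1.786]
fin 4.19 0.0 [0.503, 0.667, 1.135, -0.368, 1.939, -2.145]
fin 4.72 0.0 [0.648, 0.468, 1.422, -0.546, 1.698, -2.443]
fin 5.24 0.1109 [0.78, 0.213, 1.79, -0.745, 1.399, -2.58]
fin 5.76 0.2958 [0.856, -0.047, 2.2, -1.081, 1.049, -2.58]
```

```bash
cat >> h.py <<'E'
e0=np.array([424,-324,0])-yw*3
def delta(p,R,s):
    R0=Ro.from_quat(s["orientation"]).as_matrix(); return Ro.from_matrix(R0.T@R).as_rotvec().round(3), (R0.T@(p-s["eef_pos"])).round(1)
E
python3 - <<'E'
from h import *
from workcell import status
s=status.sense(); R=Rg(1,.68); p=e0+[0,0,203]+yw*110+R[:,2]*18.7
print(p,delta(p,R,s))
E
```

```text
[ 441.38913627 -233.19054692  191.24157045] (array([ 0.311, -0.314,  1.563]), array([ -14.9, -243.4,  364.3]))
```

Emit:
apply_moves([
  [0.028,-0.029,0.142,-1.4,-22,33,-1],
  [0.057,-0.057,0.284,-2.7,-44,66,-1],
  [0.085,-0.086,0.426,-4,-66,99,-1],
  [0.113,-0.114,0.568,-5.4,-88,132,-1],
  [0.141,-0.143,0.71,-6.8,-111,166,-1],
  [0.17,-0.171,0.853,-8,-133,199,-1],
  [0.198,-0.2,0.995,-9.5,-155,232,-1],
  [0.226,-0.228,1.137,-11,-177,265,-1],
  [0.254,-0.257,1.279,-12,-199,298,-1],
  [0.283,-0.285,1.421,-13.5,-221,331,-1],
  [0.311,-0.314,1.563,-15,-243,364,-1],
  [0.311,-0.314,1.563,-15,-243,364,-1],
])

```text
time_s: 2.9
eef_pos: [438.4, -230.3, 186.2]
orientation: [0.695, 0.576, -0.334, 0.271]
wrist_force: [-0.4, -0.0, -0.3]
gripper_width: 1.002
gripper_force: 0.0
```

```bash
python3 - <<'E'
from h import *
from workcell import status,read_camera
import cv2
a=read_camera("scene");b=read_camera("top");cv2.imwrite("pics/s2.png",a);cv2.imwrite("pics/t2.png",b)
s=status.sense(); print(s["eef_pos"],s["wrist_force"],s["joint_positions"].round(3)); R=Rg(1,.68); p=e0+[0,0,203]+yw*110+R[:,2]*18.7
print(delta(p,R,s),FK(s["joint_positions"],K)[0])
a=cv2.resize(a[190:360,90:220],None,fx=3.5,fy=3.5,interpolation=2); b=cv2.resize(b[240:370,420:510],None,fx=3.8,fy=3.8,interpolation=2)
o=np.zeros((600,800,3),np.uint8);o[:a.shape[0],:a.shape[1]]=a;o[:b.shape[0],458:458+b.shape[1]]=b
cv2.imwrite("pics/crop2.png",o)
E
```

```text
[ 440.95956087 -229.01555683  189.21733639] [0.56779497 0.68500522 0.00478869] [-0.138  0.119  2.05  -0.96   1.243  0.506]
(array([ 0.001, -0.002,  0.006]), array([-4.1,  1.2,  1.8])) [ 447.67722827 -229.98060663  186.92889909]
```

View pics/crop2.png

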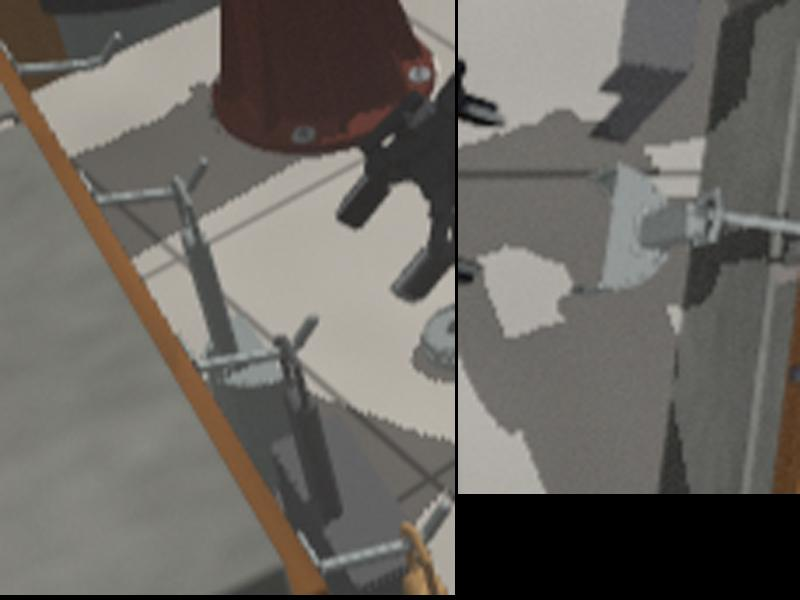

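```bash
python3 - <<'E'
from h import *
np.set_printoptions(suppress=True,precision=1)
print("top end",tri((90+188/3.5,190+238/3.5),(481.1,297.4)),"bot",tri((155.1,289.4),(469.2,300)))
for out in(-10,-5,0):
  for dz in(71,-40):
    P=e0+[0,0,203+dz]+yw*out; a=proj("scene",P)[0];b=proj("top",P)[0]; print(out,dz,P,(a-[90,190])*3.5,(b-[420,240])*3.8+[458,0])
P=np.array([441,-229,189.2]);print((proj("scene",P)-[90,190])*3.5,(proj("top",P)-[420,240])*3.8+[458,0])
y=Rg(1,.68)[:,1]
for k in(-50,50): print((proj("scene",P+k*y-Rg(1,.68)[:,2]*13)-[90,190])*3.5,(proj("top",P+k*y-Rg(1,.68)[:,2]*13)-[420,240])*3.8+[458,0])
E
```

```text
top end [ 420.1 -328.3  267.3] bot [ 421.8 -326.2  169. ]
-10 71 [ 421.6 -336.8  274. ] [178.4 237.4] [710.7 216.1]
-10 -40 [ 421.6 -336.8  163. ] [215.7 362.2] [659.4 229. ]
-5 71 [ 422.5 -331.9  274. ] [186.2 234.4] [702.2 214.6]
-5 -40 [ 422.5 -331.9  163. ] [222.9 359.1] [651.5 227.6]
0 71 [ 423.4 -326.9  274. ] [193.9 231.4] [693.6 213. ]
0 -40 [ 423.4 -326.9  163. ] [230.1 356.1] [643.6 226.1]
[[361.1 268.7]] [[494.6 195.6]]
[[343.  215.5]] [[468.7 272.3]]
[[404.3 294.9]] [[492.9 111.8]]
```

```bash
python3 - <<'E'
from h import *
from workcell import status
s=status.sense(); R=Rg(1,.68); p=np.array([422,-327,202])+R[:,2]*20
print(p,s["eef_pos"],delta(p,R,s))
E
```

```text
[ 419.07518773 -342.2739388   189.42413952] [ 440.95956087 -229.01555683  189.21733639] (array([ 0.001, -0.002,  0.006]), array([-72.9,  -0.7,  89.4]))
```

Emit:
apply_moves([
  [0,0,0,-15,0,18,-1],
  [0,0,0,-30,0,36,-1],
  [0,0,0,-45,0,54,-1],
  [0,0,0,-60,0,72,-1],
  [0,0,0,-68,0,84,-1],
  [0,0,0,-73,0,89,-1],
  [0,0,0,-73,0,89,-1],
  [0,0,0,-73,0,89,-1],
  [0,0,0,-73,0,89,-1],
])

```text
time_s: 3.9
eef_pos: [421.3, -341.9, 191.5]
orientation: [0.694, 0.577, -0.331, 0.275]
wrist_force: [-1.0, 0.5, 0.4]
gripper_width: 1.002
gripper_force: 0.0
```

```bash
python3 - <<'E'
from h import *
from workcell import status,read_camera
import cv2
a=read_camera("scene");b=read_camera("top")
s=status.sense(); print(s["eef_pos"],s["wrist_force"],s["joint_positions"].round(3)); R=Rg(1,.68); p=np.array([422,-327,202])+R[:,2]*20
print(delta(p,R,s))
a=cv2.resize(a[190:360,90:220],None,fx=3.5,fy=3.5,interpolation=2); b=cv2.resize(b[240:370,420:510],None,fx=3.8,fy=3.8,interpolation=2)
o=np.zeros((600,800,3),np.uint8);o[:a.shape[0],:a.shape[1]]=a;o[:b.shape[0],458:458+b.shape[1]]=b
cv2.imwrite("pics/crop3.png",o)
E
```

```text
[ 421.0904226  -342.08302483  191.39328702] [ 1.00183678 -0.11852376 -0.79295373] [-0.379  0.099  2.067 -1.05   1.073  0.39 ]
(array([ 0.004, -0.001,  0.004]), array([ 1.2, -1.9,  1.7]))
```

View pics/crop3.png

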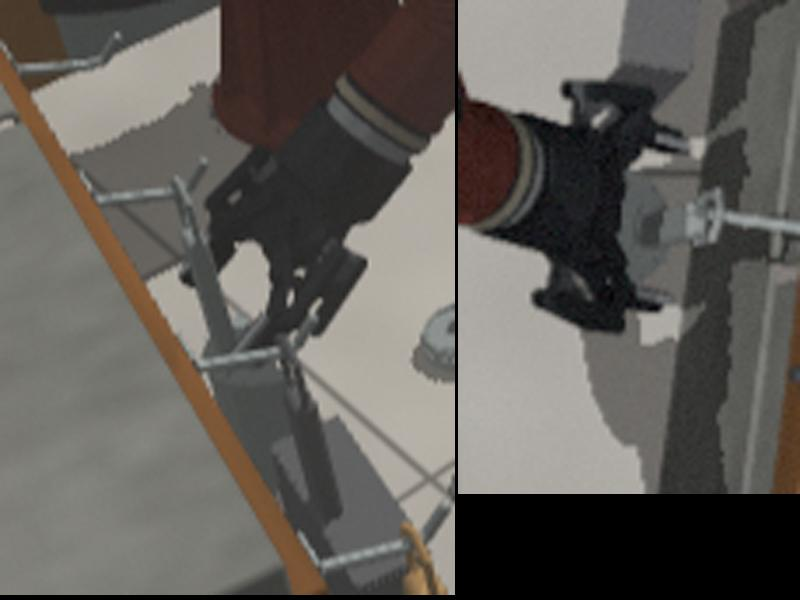

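The fingers straddle the handle and are centred on it in the top view: tips at crop (690,145) and (670,305), handle at about (660,222). I'll close now.

Emit:
apply_moves([
  [0,0,0,1,-1,2,0.2],
  [0,0,0,1,-1,2,0.6],
  [0,0,0,1,-1,2,1],
  [0,0,0,1,-1,2,1],
  [0,0,0,1,-1,2,1],
  [0,0,0,1,-1,2,1],
  [0,0,0,1,-1,2,1],
  [0,0,0,1,-1,2,1],
], newtons=90)

```text
time_s: 4.8
eef_pos: [419.0, -343.5, 189.4]
orientation: [0.695, 0.576, -0.332, 0.274]
wrist_force: [-3.6, 1.6, 2.0]
gripper_width: 0.24
gripper_force: 87.8
```

Emit:
apply_moves([
  [0,0,0,-4,0,-3,1],
  [0,0,0,-8,0,-6.5,1],
  [0,0,0,-12,0,-10,1],
  [0,0,0,-17,0,-14,1],
  [0,0,0,-17,0,-14,1],
  [0,0,0,-17,0,-14,1],
  [0,0,0,-17,0,-14,1],
])

```text
time_s: 5.5
eef_pos: [419.5, -343.2, 211.1]
orientation: [0.694, 0.577, -0.331, 0.274]
wrist_force: [-0.5, 0.6, -2.5]
gripper_width: 0.24
gripper_force: 87.9
```

```bash
python3 - <<'E'
from h import *
from workcell import status,read_camera
import cv2
a=read_camera("scene");b=read_camera("top")
s=status.sense(); print(s["eef_pos"],s["wrist_force"],s["gripper_force"],s["gripper_width"])
a=cv2.resize(a[190:360,90:220],None,fx=3.5,fy=3.5,interpolation=2); b=cv2.resize(b[240:370,420:510],None,fx=3.8,fy=3.8,interpolation=2)
o=np.zeros((600,800,3),np.uint8);o[:a.shape[0],:a.shape[1]]=a;o[:b.shape[0],458:458+b.shape[1]]=b
cv2.imwrite("pics/crop4.png",o)
E
```

```text
[ 419.35420004 -343.20081782  210.97793576] [-0.19986474 -0.75314807 -2.93594383] 87.93493866920471 0.2425983673119696
```

View pics/crop4.png

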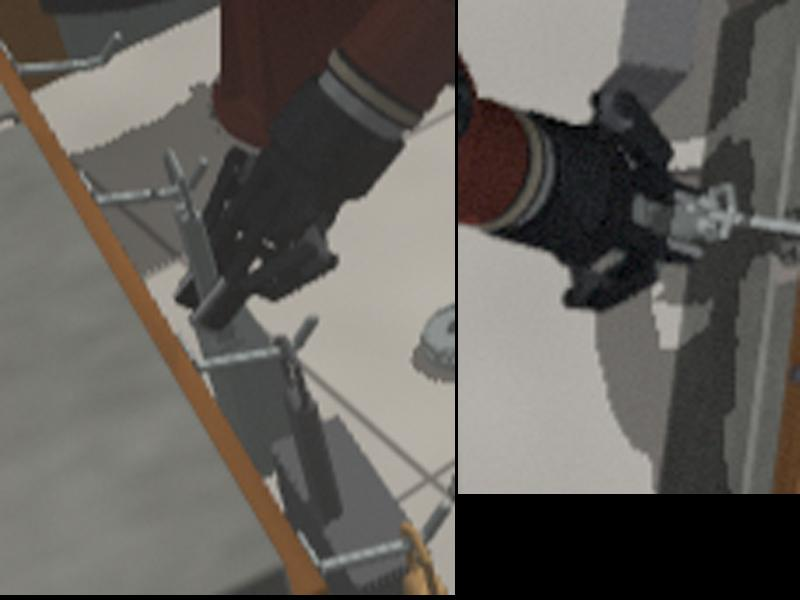

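The scoop is lifted about 22 mm: the eye top is now at crop (170,155), and the wrist carries its weight of about 2.5 N. I'll draw it straight out.

Emit:
apply_moves([
  [0,0,0,5,0,-6.2,1],
  [0,0,0,10,0,-12.5,1],
  [0,0,0,16.5,0,-20.2,1],
  [0,0,0,25,0,-31,1],
  [0,0,0,37.7,0,-46.7,1],
  [0,0,0,50.3,0,-62.2,1],
  [0,0,0,63,0,-78,1],
  [0,0,0,75,0,-93,1],
  [0,0,0,82,0,-101,1],
  [0,0,0,82,0,-101,1],
  [0,0,0,82,0,-101,1],
], newtons=110)

```text
time_s: 6.7
eef_pos: [443.6, -215.3, 211.3]
orientation: [0.694, 0.577, -0.332, 0.275]
wrist_force: [0.3, 0.3, -1.7]
gripper_width: 0.238
gripper_force: 109.0
```

```bash
python3 - <<'E'
from h import *
from workcell import status,read_camera
import cv2
np.set_printoptions(suppress=True,precision=3)
cv2.imwrite("pics/s5.png",read_camera("scene"));cv2.imwrite("pics/t5.png",read_camera("top"))
s=status.sense(); print(s["eef_pos"],s["wrist_force"],s["gripper_force"],s["joint_positions"])
# scoop handle vertical in tool: final target
R=Rg(1,.68); R0=Ro.from_quat(s["orientation"]).as_matrix()
u=np.array([0,0,1.]);p=.68
for az in(1.382,1.57,1.8):
    n=np.array([np.cos(az),np.sin(az),0]); z=-u*np.cos(p)+n*np.sin(p); y=np.cross(u,-n); Rf=np.c_[np.cross(y,z),y,z]
    P=np.array([525,200,235])-n*98+z*20
    print(az,P,delta(P,Rf,s), IK(P,Rf,12,q0=s["joint_positions"])[0])
E
```

```text
[ 443.275 -215.848  211.257] [-0.384 -0.015 -2.073] 109.03958559036255 [-0.11   0.087  2.035 -0.939  1.288  0.484]
1.382 [508.968 116.094 219.449] (array([-0.001,  1.57 ,  0.004]), array([ 206.5,    3.3, -268.1])) (np.float64(0.0), (np.float64(-0.298), np.float64(-0.033), np.float64(2.04), np.float64(0.706), np.float64(1.301), np.float64(-0.363)))
1.57 [524.932 114.576 219.449] (array([-0.023,  1.565, -0.204]), array([ 207.4,   19.3, -269.3])) (np.float64(0.0), (np.float64(-0.278), np.float64(0.087), np.float64(1.916), np.float64(0.661), np.float64(1.4), np.float64(-0.482)))
1.8 [544.409 116.81  219.449] (array([-0.05 ,  1.545, -0.457]), array([ 211.1,   38. , -273.8])) (np.float64(0.0), (np.float64(-0.236), np.float64(0.222), np.float64(1.763), np.float64(0.598), np.float64(1.516), np.float64(-0.611)))
```

View pics/s5.png

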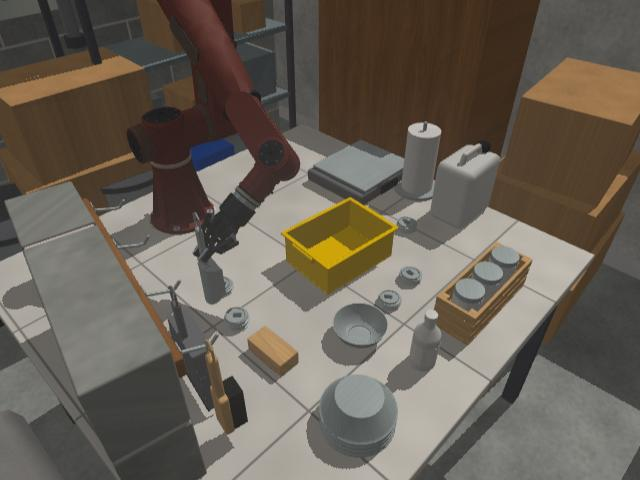

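The scoop is off the rail, held upright at about (210,270), clear of everything. Next I'll lift and turn it level in place, while checking the tub centre from both views.

Emit:
apply_moves([
  [0,0.05,0,-12,0,-9,1],
  [0,0.18,0,-24,0,-19,1],
  [-0.005,0.32,-0.03,-36,0,-29,1],
  [-0.007,0.46,-0.05,-48,0,-39,1],
  [-0.009,0.6,-0.07,-60,0,-49,1],
  [-0.011,0.74,-0.09,-70,0,-57,1],
  [-0.013,0.88,-0.11,-70,0,-57,1],
  [-0.015,1.02,-0.13,-70,0,-57,1],
  [-0.017,1.16,-0.15,-70,0,-57,1],
  [-0.02,1.3,-0.17,-70,0,-57,1],
  [-0.022,1.44,-0.19,-70,0,-57,1],
  [-0.023,1.565,-0.204,-70,0,-57,1],
])

```text
time_s: 8.0
eef_pos: [443.2, -217.6, 302.1]
orientation: [0.667, 0.666, 0.237, -0.236]
wrist_force: [-0.2, 0.0, -2.0]
gripper_width: 0.237
gripper_force: 109.3
```

```bash
python3 - <<'E'
from h import *
from workcell import status
np.set_printoptions(suppress=True,precision=3)
print("tub",tri((340,234.5),(251.5,261.5)))
for p in [(201,218),(309,226),(304,306),(192,298)]: P=onz("top",p,110); print(P,proj("scene",P))
s=status.sense(); print(s["eef_pos"],s["wrist_force"],s["gripper_force"],s["joint_positions"])
u=np.array([0,0,1.]);p=.68;az=1.57
n=np.array([np.cos(az),np.sin(az),0]); z=-u*np.cos(p)+n*np.sin(p); y=np.cross(u,-n); Rf=np.c_[np.cross(y,z),y,z]
P=np.array([525,200,235])-n*98+z*20
print(P,delta(P,Rf,s))
E
```

```text
tub [528.702 201.807  89.347]
[637.086 328.177 110.   ] [[396.297 225.741]]
[614.829  54.355 110.   ] [[326.241 267.779]]
[413.567  67.352 110.   ] [[278.353 232.608]]
[434.989 344.269 110.   ] [[348.022 196.278]]
[ 443.189 -217.583  302.064] [-0.23   0.044 -1.972] 109.33537602424622 [-0.863  0.168  1.665  0.44   1.833 -0.862]
[524.932 114.576 219.449] (array([ 0.002, -0.002,  0.   ]), array([205.9,  80.9, 273.7]))
```

Emit:
apply_moves([
  [0,0,0,12,5,16,1],
  [0,0,0,33,13,44,1],
  [0,0,0,58,23,77,1],
  [0,0,0,84,34,112,1],
  [0,0,0,111,45,148,1],
  [0,0,0,138,56,184,1],
  [0,0,0,163,66,217,1],
  [0,0,0,185,75,246,1],
  [0,0,0,199,80,265,1],
  [0,0,0,206,83,274,1],
  [0,0,0,206,83,274,1],
  [0,0,0,206,83,274,1],
])

```text
time_s: 9.2
eef_pos: [526.7, 116.4, 218.2]
orientation: [0.667, 0.667, 0.236, -0.235]
wrist_force: [-0.2, -0.2, -2.4]
gripper_width: 0.238
gripper_force: 109.0
```

```bash
python3 - <<'E'
from h import *
from workcell import status,read_camera
import cv2
np.set_printoptions(suppress=True,precision=3)
a=read_camera("scene");b=read_camera("top")
s=status.sense(); print(s["time_s"],s["eef_pos"],s["wrist_force"],s["gripper_force"],s["joint_positions"])
u=np.array([0,0,1.]);p=.68;az=1.57
n=np.array([np.cos(az),np.sin(az),0]); z=-u*np.cos(p)+n*np.sin(p); y=np.cross(u,-n); Rf=np.c_[np.cross(y,z),y,z]
print(delta(np.array([527,201,235])-n*98+z*20,Rf,s))
B=s["eef_pos"]-z*20+n*98
for P in(B,B+n*62-15*u,B-n*58,B+n*62+np.array([39,0,24]),B+n*62+np.array([-39,0,24])): print(P,(proj("scene",P)-[230,120])*2,(proj("top",P)-[150,180])*2+[400,0])
a=cv2.resize(a[120:320,230:430],None,fx=2,fy=2,interpolation=2);b=cv2.resize(b[180:380,150:350],None,fx=2,fy=2,interpolation=2)
cv2.imwrite("pics/f.png",np.hstack([a,b]))
E
```

```text
9.3 [527.103 115.893 218.427] [-0.46  -0.338 -1.268] 109.0051531791687 [-0.274  0.105  1.902  0.662  1.394 -0.481]
(array([0.001, 0.001, 0.   ]), array([ 0.4, -0.2, -1. ]))
[527.171 201.318 233.978] [[220.531 146.356]] [[588.392 146.758]]
[527.22  263.318 218.978] [[249.757 137.532]] [[536.433 148.942]]
[527.124 143.318 233.978] [[191.358 163.828]] [[639.055 146.499]]
[566.22  263.318 257.978] [[272.617 124.59 ]] [[531.441 109.769]]
[488.22  263.318 257.978] [[230.038 103.669]] [[529.64  178.382]]
```

View pics/f.png

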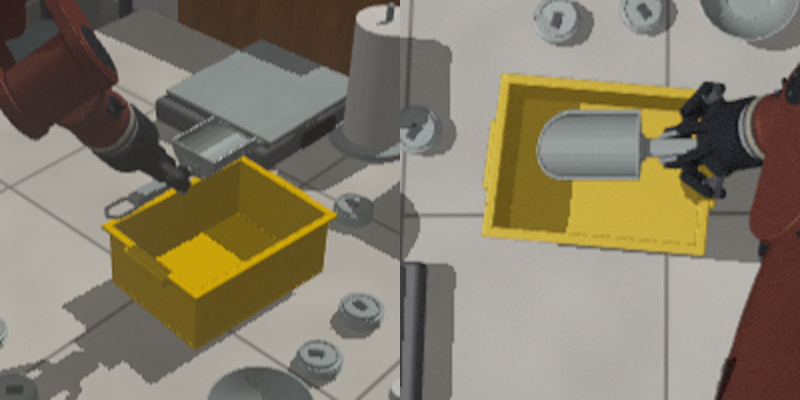

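The blade is level, hollow up, over the middle of the tub: top crop (588,146), which matches the prediction. I'll hold still, then hand in.

Emit:
apply_moves([
  [0,0,0,0,0,0,1],
  [0,0,0,0,0,0,1],
  [0,0,0,0,0,0,1],
  [0,0,0,0,0,0,1],
  [0,0,0,0,0,0,1],
  [0,0,0,0,0,0,1],
])

```text
time_s: 9.9
eef_pos: [526.7, 117.2, 218.0]
orientation: [0.667, 0.667, 0.236, -0.236]
wrist_force: [-1.3, -0.4, -1.6]
gripper_width: 0.238
gripper_force: 109.0
```

```bash
python3 - <<'E'
from workcell import status,job
s=status.sense(); print(s["eef_pos"],s["qvel"].round(3),s["gripper_force"],s["wrist_force"])
print(job.job_done())
E
```

```text
[526.71788488 117.22165197 218.00398403] [ 0.001 -0.     0.001 -0.001 -0.002 -0.002] 109.00678396224976 [-1.33208599 -0.36284064 -1.59777496]
the job is handed in; nothing more can be done
None
```

I handed the job in at about 10 s with the scoop held still, level and hollow side up, over the middle of the tub, with about 110 mm of free air above the rim; no verdict came back.

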